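# Stack the staining kit beside the riser

### The arm

A 6-joint arm with a two-finger parallel gripper is mounted at the origin on a cart in front of the work surface, level with it; the furniture and walls round the work are solid. World frame = base frame: x ahead of the robot, y to its left, z up, the work surface at z = 0. Lengths are in mm, angles in degrees, forces in N, time in s.
With the tool pointing down it reaches from about 300 to 850 mm from the base axis. Payload 4.2 kg.
Tool frame: the origin (TCP) lies at the very end of the fingers, on their centre line; the grasp point (between the pads) lies 19 mm behind it (env.grasp_offset is the distance from the TCP to the grasp point, in mm); z points along the fingers, y is the line along which they close (so a half turn about z gives the same grasp; the last joint's range is limited). The gripper opens to 91 mm and grips with 3 to 60 N. Pads are 32 mm wide; open, the fingers measure 118 mm over their backs; the gripper's body (76 mm by 178 mm) begins 60 mm behind the grasp point.
Start: joints at [75.115, 18.312, 89.639, -0, 72.044, -1.146], TCP at [136.569, 558.563, 213.976] pointing down, gripper open.
Joint ranges: [-177.97, 177.97], [-48.28, 115.42], [12.27, 149.76], [-77.06, 257.06], [2.81, 150.46], [-146.56, 146.56]. Speed limits (degrees/s): [147.25, 147.25, 180, 180, 180, 180].

### API

Orientations are given as [roll, pitch, yaw] about the fixed x, y, z axes, in that order (R = Rz(yaw) Ry(pitch) Rx(roll)).
In Python, from workcell import env gives the robot as it stands. The module is installed in compiled form; this text tells all that it offers.
- The arm moves only by the tool send_rows, never from a script. Its argument "motion" is a list of rows, each an object of numbers: "tx", "ty", "tz": the shift along the tool's x, y, z in units of 500 mm (1.0 is 500 mm); "rx", "ry", "rz": the turn, a rotation vector about the tool's x, y, z in units of 30 degrees (1.0 is 30 degrees); "gripper": the closure, from -1 (fully open) to 1 (shut). In form: [{"tx": .., "ty": .., "tz": .., "rx": .., "ry": .., "rz": .., "gripper": ..}, ...]. A call has 1 to 12 rows; each row shifts and turns the commanded pose from where the row before left it, along the tool's axes as they then stand; what a row does not reach is not made up. A row lasts 1/8 s, in which the tool goes at most 62.5 mm and 10.7 degrees, less where a joint would pass 70% of its speed; a pose out of reach is approached as far as the arm can. A call with a number of a shift or a turn outside -1 to 1 is refused whole. A call with a gripper value outside its range is refused whole. The fingers move at their own pace and stop on an object; "grip_force" is the grip in N (left out, the last holds). Time passes only in rows, so rows that do not move let the fingers close. It gives the time, the measured TCP pose, the force, the opening and the grip force at its end, in the units of the state.
- env.state(): the state, without advancing time (a new reading comes with each control period).
- env.grab_frame(name): name is "scene" or "top" or "wrist"; returns a dict with "frame" (420x560x3 uint8, red, green, blue), "vertical_fov" (degrees; the focal length in pixels is half the picture's height over the tangent of half this angle, whatever the lens; pixels are square), "cx", "cy" (the principal point, pixels), "k1" (the pictures are not rectified: a ray, as slopes to the right and down, at radius r is drawn at 1 + k1 r^2 times it, then the intrinsics apply), "rvec" (rotation vector, rad) and "tvec" (3), from world to camera coordinates, as OpenCV has them; the wrist camera has in their place "T_tool_cam" (4x4, takes a point from camera to tool coordinates, whose origin is the TCP and whose axes are the flange's). Camera axes: x right, y down, z forward; pixel columns grow to the right and rows downward; lengths in mm; the calibration is good to about 2 mm. A picture is of the moment at which its call begins: read the wrist's pose just before it. There is no depth.
- env.job_done(): hands the job in; it is judged then, once.
The state is a dict: "time_s": time; "qpos": joint angles; "qvel": joint speeds; "effort": joint torques, N m; "ee_pos": TCP position; "ee_rot": TCP orientation; "force": force on the tool from outside, world axes, zero at the start; "torque": the same for the moment, N m; "gripper_width": finger opening in mm; "gripper_force": force on a finger pad.
Only numpy, scipy, OpenCV 4.12 (cv2) and the standard library are available. Lean on these libraries where they do the work, as an engineer would, in place of code of your own. Each camera call takes 0.05 s, during which the arm holds its last target. There are 200 camera calls.

### The job

Stack the staining kit, largest at the bottom: slide the clear specimen case along the table, without lifting it, until its back is flush against the long side of the low grey riser, then slide the blue slide box straight off the riser onto the middle of the case. Lay the small yellow and white coverslip box lengthwise on the middle of the slide box and gently stand the amber dropper bottle upright in the middle of that, so that each piece lies square on the one beneath with its whole base supported. Keep the bottle upright all the time and leave the other things on the table alone.

Things in the scene. Friction and masses are not known exactly. Their poses are not given: they have to be found in the camera images.
- riser: low grey riser with a black rubber top, fixed to the table: 180 mm along its own x, 130 mm along its y, 34 mm high, a plain block. Origin: centre of its underside, on the table. The specimen case belongs against its -y side (which faces the robot's right), long side to long side.
- specimen_case: clear flat case, shut, 0.3 kg: 170 mm along its y, 32 mm high, too wide to grasp. Origin: centre of underside. Flat lid top: x -51 to +55, y -85 to +85 mm; walls at x -50 and +54. A tab 28 mm wide, 27 to 30 mm up, reaches x = -58 in mid-front. Its +x side (back) faces the riser; when flush, its origin is 120 mm from the riser's along the riser's -y, its top 2 mm below the riser's.
- slide_box: blue closed microscope slide box, 110 mm along its own x, 80 mm along its y, 30 mm high, about 0.22 kg, standing on the riser with its long side about parallel to the riser's x. Origin: centre of its underside.
- cover_box: small closed coverslip box, yellow with a white lid, 64 mm along its own x, 54 mm along its y, 24 mm high, about 0.07 kg, lying on the table. Origin: centre of its underside; it lies lengthwise on the slide box when their x axes are parallel (either way round).
- dropper_bottle: amber dropper bottle with black collar and red rubber bulb, 99 mm high, standing alone near the front of the table (not the one by the drawers), about 0.06 kg; its round body, 33 mm in diameter, is 56 mm high: grip that, not the soft bulb above. Origin: centre of its underside, z up its axis.
- petri_dish: bystander: glass petri dish with lid, 68 mm across, 18 mm high, behind the riser; origin under its centre
- marker: bystander: thick felt marker, 126 mm long along its y, lying on the right; origin under its centre
- jar: bystander: small screw jar with white lid, 47 mm across, 56 mm high, behind the work; origin under its centre
- counter: bystander: grey tally counter, 52 x 71 mm, 28 mm high, lying at the front right; origin under its centre
- tub: bystander: round clear tub with a green ring on top, 116 mm across, 56 mm high, behind the work; origin under its centre

How it is judged:
By the outcome, as a careful person would: the job done as asked, in the order asked, and still so for the second after the job is handed in, with the robot touching nothing.
It also fails if it takes over 72 s, if anything falls off the work surface, if the arm or the gripper's body presses on something with over 40 N, if the wrist force passes 120 N, or if a joint passes its speed limit or range.

## Working session

There is one attempt and no reset: what is moved stays moved. The work goes in short steps, Python scripts to look and compute and a tool call to move; the robot and the scene stay as the last step left them, time stands still between calls to the robot, and variables do not carry over. Pictures are saved under pics/ and viewed, at most 10 in all, crops included, and the job is handed in when it is done.

Besides the shell and the picture viewer there is one more tool, called after "Call:" by a JSON object that holds its "method" and its "body". send_rows: Moves the arm, as the interface text tells. Shifts and turns lie within -1 to 1; 1 stands for 500 mm of shift or 30 degrees of turn. Its arguments: {"type":"object","properties":{"motion":{"type":"array"},"grip_force":{"type":"number"}},"required":["motion"]}

```bash
mkdir -p pics; cat > h.py <<'E'
import numpy as np, cv2, json
from scipy.spatial.transform import Rotation as R
from workcell import env
def snap(name,fn):
    s=env.state(); f=env.grab_frame(name)
    cv2.imwrite('pics/'+fn+'.png',f['frame'][:,:,::-1])
    d={k:(np.array(v).tolist()) for k,v in f.items() if k!='frame'}
    d['s']={k:np.array(s[k]).tolist() for k in('ee_pos','ee_rot')}
    json.dump(d,open('pics/'+fn+'.json','w')); return f['frame']
def cam(fn):
    d=json.load(open('pics/'+fn+'.json'))
    if 'rvec' in d:
        M=R.from_rotvec(np.ravel(d['rvec'])).as_matrix(); return d,M.T,-M.T@np.ravel(d['tvec'])
    T=np.eye(4);T[:3,:3]=R.from_euler('xyz',d['s']['ee_rot'],degrees=True).as_matrix();T[:3,3]=d['s']['ee_pos']
    T=T@np.array(d['T_tool_cam']); return d,T[:3,:3],T[:3,3]
def pix(fn,u,v,z):
    d,M,o=cam(fn); f=210/np.tan(np.radians(d['vertical_fov'])/2)
    a=np.array([[u-d['cx'],v-d['cy']]])/f
    p=cv2.undistortPoints(a.reshape(1,1,2).astype(float),np.eye(3),np.array([d['k1'],0,0,0.])).ravel()
    r=M@np.array([p[0],p[1],1]); return (o+r*(z-o[2])/r[2]).round(1)
def proj(fn,P):
    d,M,o=cam(fn); f=210/np.tan(np.radians(d['vertical_fov'])/2)
    c=(np.asarray(P,float)-o)@M; a=c[:,:2]/c[:,2:]; a=a*(1+d['k1']*(a**2).sum(1,keepdims=True))
    return a*f+[d['cx'],d['cy']]
def crop(fn,x0,y0,x1,y1,k,out):
    im=cv2.imread('pics/'+fn+'.png')[y0:y1,x0:x1]; cv2.imwrite('pics/'+out+'.png',cv2.resize(im,None,fx=k,fy=k,interpolation=cv2.INTER_CUBIC))
E
python3 - <<'E'
from h import *
a=snap('top','top0');b=snap('scene','sc0')
s=env.state();print(s);print(cam('top0')[2],cam('sc0')[2],env.grasp_offset)
crop('top0',0,0,560,420,1.42,'top0b')
crop('sc0',0,0,560,420,1.42,'sc0b')
E
```

```text
{'time_s': 0.1, 'qpos': array([ 7.51131942e+01,  1.83450972e+01,  8.96987155e+01, -2.98657885e-04,
        7.20422581e+01, -1.14712229e+00]), 'qvel': array([-0.06510852, -0.07433558, -0.15760787, -0.04236374, -0.02169777,
        0.01651364]), 'effort': array([ 5.25118539e-04, -4.13331985e+01, -2.32511115e+01,  7.29531026e-02,
        4.21947800e-02, -4.11807036e-05]), 'ee_pos': array([136.46842214, 558.11799284, 213.2379692 ]), 'ee_rot': array([-1.79913941e+02, -1.43920018e-03,  1.66260408e+02]), 'force': array([ 0.13664355, -0.4830522 ,  0.14434147]), 'torque': array([ 0.02816097,  0.00584446, -0.01642261]), 'gripper_force': 0.0, 'gripper_width': 91.33814550002654}
[488.3300849   -1.94976098 964.12163261] [ -27.68999532 -669.50810015  649.88436349] 18.8
```

View pics/top0b.png

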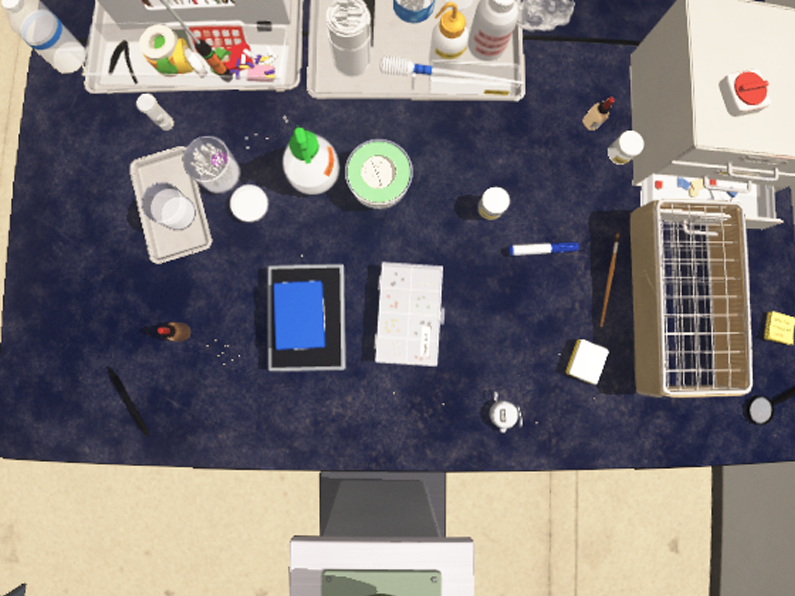

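View pics/sc0b.png

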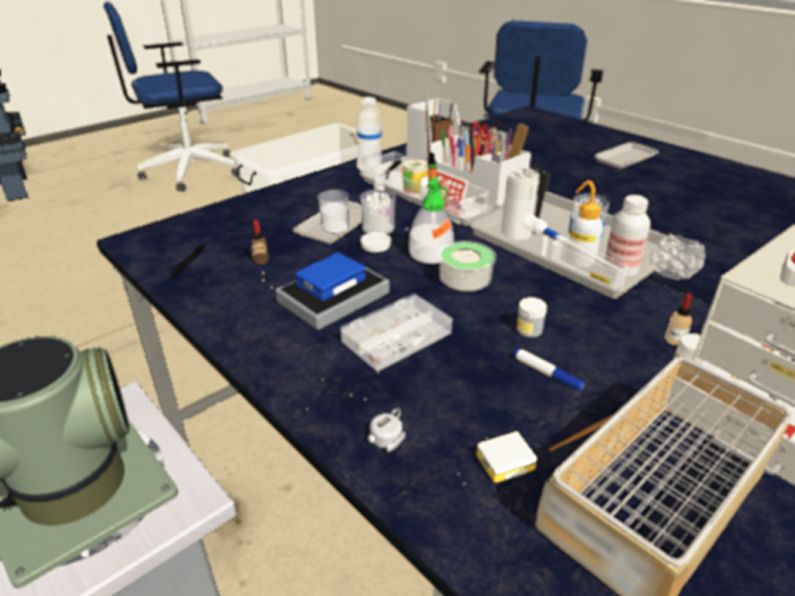

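The top view shows the riser at about (306,318) with the blue box on it, and the case at (410,315) with its tab on the right. The cover box is at (587,361), and the bottle stands at (180,331). I'll enlarge these.

```bash
python3 - <<'E'
from h import *
im=cv2.imread('pics/top0.png')
def c(x0,y0,w,h,k): return cv2.resize(im[y0:y0+h,x0:x0+w],None,fx=k,fy=k,interpolation=cv2.INTER_CUBIC)
a=c(180,178,140,90,5); b=np.hstack([c(390,230,50,45,5) , c(95,215,50,45,5)])
o=np.zeros((450+0,700,3),np.uint8); o[:]=a; cv2.imwrite('pics/m1.png',o); 
cv2.imwrite('pics/m2.png',b)
cv2.imwrite('pics/m.png',np.vstack([a[:370],np.hstack([b,np.zeros((225,200,3),np.uint8)])]))
E
```

```text
(no output)
```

View pics/m.png

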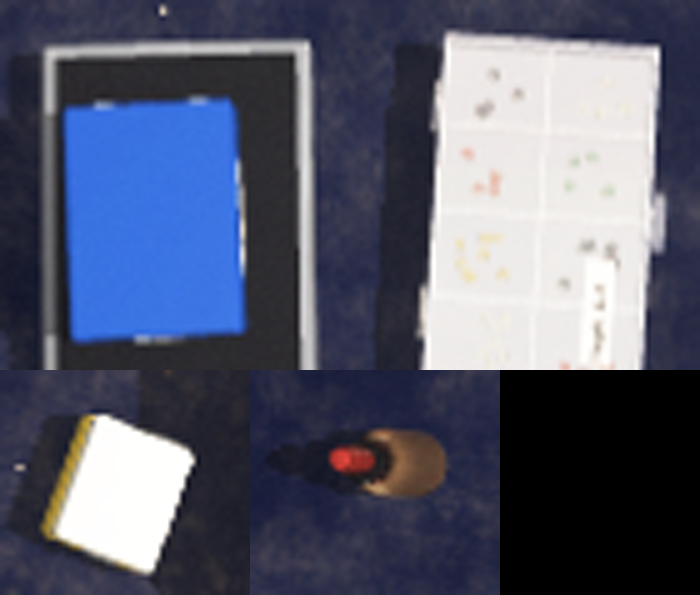

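```bash
cat > fit.py <<'E'
from h import *
from scipy.optimize import least_squares
def fit(fn,model,px,z,g):
    model=np.array(model,float);px=np.array(px,float)
    def P(p):
        c,s=np.cos(np.radians(p[2])),np.sin(np.radians(p[2]))
        w=model@np.array([[c,s],[-s,c]])+p[:2]
        return np.c_[w,np.full(len(w),z)]
    r=least_squares(lambda p:(proj(fn,P(p))-px).ravel(),g,x_scale=[1,1,1])
    return r.x.round(1),np.abs(r.fun).max().round(2)
def rect(a,b): return [(a,b),(-a,b),(-a,-b),(a,-b)]
E
python3 - <<'E'
from fit import *
q=lambda l,x,y,dy=0:[((u+.5)/5-.5+x,(v-dy+.5)/5-.5+y) for u,v in l]
t=lambda l:[((u+.5)/1.42-.5,(v+.5)/1.42-.5) for u,v in l]
# order in px: back-left, back-right, front-right, front-left (image)
# riser yaw ~0: x up: BL=(90,65) BR=(90,-65) FR FL
m=lambda a,b:[(a,b),(a,-b),(-a,-b),(-a,b)]
print('riser',fit('top0',m(90,65),q([(46,47),(309,41)],180,178)+t([(345,369),(269,370)]),34,[500,100,0]))
print('slide',fit('top0',m(55,40),q([(64,107),(233,98),(245,332),(72,342)],180,178),64,[500,100,0]))
print('case',fit('top0',[(55,-85),(-51,-85),(-51,85),(55,85)],q([(446,37),(659,46)],180,178)+t([(437,366),(376,363)]),32,[500,-50,90]))
print('cover',fit('top0',m(32,27),q([(97,416),(193,457),(153,573),(55,538)],390,230,370),24,[400,-300,0]))
print('bottle',pix('top0',*q([(413-250,463)],95,215,370)[0],0))
for n,u,v,z in [('marker',545,248,10),('tub',379,172,56),('counter',504,415,28),('petri',248,203,18),('jar',494,204,56),('spray',312,165,60)]: print(n,pix('top0',u/1.42,v/1.42,z))
E
```

```text
riser (array([536.2, 130.5,   1.8]), np.float64(0.7))
slide (array([538. , 138.5,   3.7]), np.float64(0.18))
case (array([542.5, -46.3,  87.2]), np.float64(0.8))
cover (array([ 461.9, -355.4,  -20.8]), np.float64(0.75))
bottle [509.7 358.5   0. ]
marker [ 662.2 -286.4   10. ]
tub [782.1   8.9  56. ]
counter [ 372.4 -205.7   28. ]
petri [736.9 240.8  18. ]
jar [ 728.5 -186.8   56. ]
spray [792.6 123.   60. ]
```

Call:
{"method": "send_rows", "body": {"motion": [{"rz": 0.355}, {"rz": 0.355}, {"rz": 0.355}, {"rz": 0.355}, {"rz": 0.355}, {"rz": 0.355}, {"rz": 0.353}, {"tx": -0.0965, "ty": 0.0704}, {"tx": -0.0965, "ty": 0.0704}, {"tx": -0.0965, "ty": 0.0704}, {"tx": -0.0965, "ty": 0.0704}, {"tx": -0.0965, "ty": 0.0704}]}}

```text
invalid input at $.motion[0]: expected keys tx, ty, tz, rx, ry, rz, gripper
```

Call:
{"method": "send_rows", "body": {"motion": [{"tx": -0.0965, "ty": 0.0704}, {"tx": -0.0965, "ty": 0.0704}, {"tx": -0.0965, "ty": 0.0704}, {"tx": -0.0965, "ty": 0.0704}, {"tx": -0.0965, "ty": 0.0704}, {"tx": -0.0965, "ty": 0.0704}, {}, {}]}}

```text
invalid input at $.motion[0]: expected keys tx, ty, tz, rx, ry, rz, gripper
```

```bash
python3 - <<'E'
from h import *
snap('wrist','w1'); print(env.state()['ee_pos'],env.state()['ee_rot'],cam('w1')[2])
crop('w1',0,0,560,420,1.42,'w1b')
E
```

```text
[136.45745113 558.20341967 213.33407613] [-1.79927239e+02 -2.52947809e-03  1.66261024e+02] [ 69.43329237 574.49763252 384.27496809]
```

View pics/w1b.png

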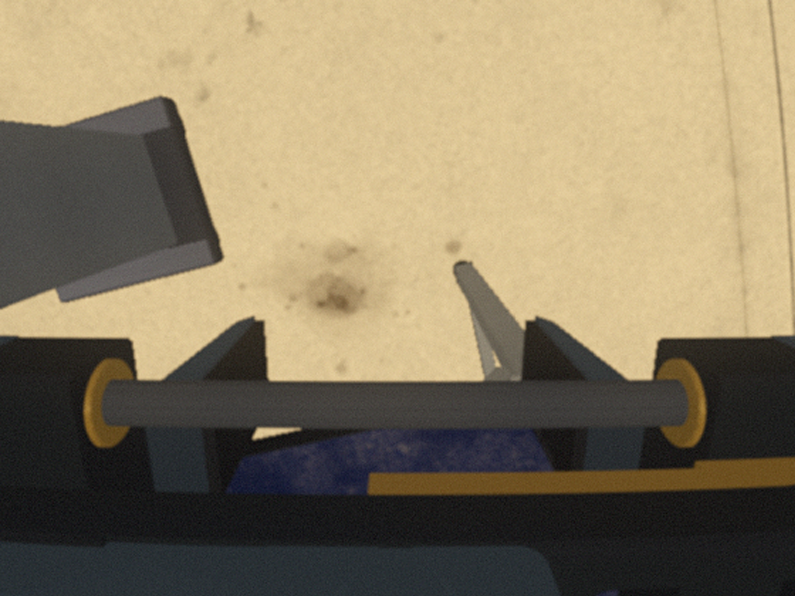

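Call:
{"method": "send_rows", "body": {"motion": [{"tx": 0, "ty": 0, "tz": 0, "rx": 0, "ry": 0, "rz": 0.355, "gripper": -1}, {"tx": 0, "ty": 0, "tz": 0, "rx": 0, "ry": 0, "rz": 0.355, "gripper": -1}, {"tx": 0, "ty": 0, "tz": 0, "rx": 0, "ry": 0, "rz": 0.355, "gripper": -1}, {"tx": 0, "ty": 0, "tz": 0, "rx": 0, "ry": 0, "rz": 0.355, "gripper": -1}, {"tx": 0, "ty": 0, "tz": 0, "rx": 0, "ry": 0, "rz": 0.355, "gripper": -1}, {"tx": 0, "ty": 0, "tz": 0, "rx": 0, "ry": 0, "rz": 0.355, "gripper": -1}, {"tx": 0, "ty": 0, "tz": 0, "rx": 0, "ry": 0, "rz": 0.353, "gripper": -1}]}}

```text
time_s: 1.02
ee_pos: [136.5, 558.3, 213.6]
ee_rot: [-180.0, 0.0, 91.4]
force: [0.4, 0.5, -0.4]
gripper_width: 91.0
gripper_force: 0.0
```

Call:
{"method": "send_rows", "body": {"motion": [{"tx": -0.105, "ty": 0.064, "tz": 0, "rx": 0, "ry": 0, "rz": 0, "gripper": -1}, {"tx": -0.105, "ty": 0.064, "tz": 0, "rx": 0, "ry": 0, "rz": 0, "gripper": -1}, {"tx": -0.105, "ty": 0.064, "tz": 0, "rx": 0, "ry": 0, "rz": 0, "gripper": -1}, {"tx": -0.105, "ty": 0.064, "tz": 0, "rx": 0, "ry": 0, "rz": 0, "gripper": -1}, {"tx": -0.105, "ty": 0.064, "tz": 0, "rx": 0, "ry": 0, "rz": 0, "gripper": -1}, {"tx": -0.105, "ty": 0.064, "tz": 0, "rx": 0, "ry": 0, "rz": 0, "gripper": -1}, {"tx": -0.105, "ty": 0.064, "tz": 0, "rx": 0, "ry": 0, "rz": 0, "gripper": -1}, {"tx": -0.105, "ty": 0.064, "tz": 0, "rx": 0, "ry": 0, "rz": 0, "gripper": -1}, {"tx": -0.105, "ty": 0.064, "tz": 0, "rx": 0, "ry": 0, "rz": 0, "gripper": -1}, {"tx": -0.105, "ty": 0.064, "tz": 0, "rx": 0, "ry": 0, "rz": 0, "gripper": -1}, {"tx": -0.105, "ty": 0.064, "tz": 0, "rx": 0, "ry": 0, "rz": 0, "gripper": -1}, {"tx": -0.105, "ty": 0.064, "tz": 0, "rx": 0, "ry": 0, "rz": 0, "gripper": -1}]}}

```text
time_s: 2.52
ee_pos: [540.6, -61.2, 213.8]
ee_rot: [180.0, -0.0, 91.7]
force: [0.2, 1.4, 1.1]
gripper_width: 91.3
gripper_force: 0.0
```

```bash
python3 - <<'E'
from h import *
snap('wrist','w2'); print(env.state()['ee_pos'],env.state()['ee_rot'],cam('w2')[2])
crop('w2',0,0,560,420,1.42,'w2b')
E
```

```text
[544.95516855 -67.52519958 213.38804052] [179.749471     0.34216677  91.56664723] [537.81426384   6.96653754 384.84617443]
```

View pics/w2b.png

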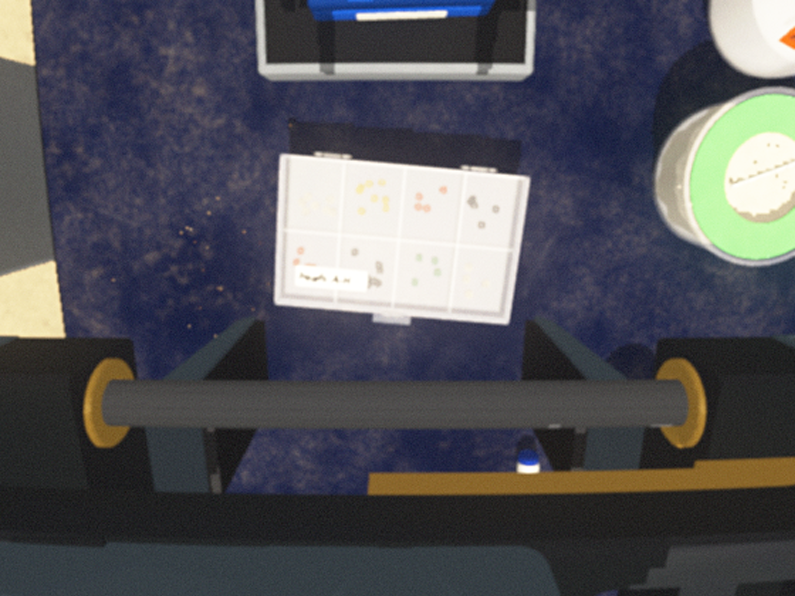

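The case's lid corners are at (281,154), (528,177), (509,324) and (275,304), with the tab at (392,320). The riser's near top edge runs from (259,67) to (534,66).

```bash
python3 - <<'E'
from fit import *
t=lambda l:[((u+.5)/1.42-.5,(v+.5)/1.42-.5) for u,v in l]
# w2: image up=+y, left=-x.
print('case',fit('w2',[(55,85),(55,-85),(-51,-85),(-51,85)],t([(281,154),(528,177),(509,324),(275,304)]),32,[540,-46,88]))
for a in t([(259,67),(534,66)]): print(pix('w2',*a,34))
E
```

```text
case (array([541.9, -46.1,  86.8]), np.float64(1.59))
[447.7  68.2  34. ]
[626.   74.3  34. ]
```

Call:
{"method": "send_rows", "body": {"motion": [{"tx": -0.0725, "ty": 0, "tz": 0, "rx": 0, "ry": 0, "rz": 0, "gripper": -1}, {"tx": -0.0725, "ty": 0, "tz": 0, "rx": 0, "ry": 0, "rz": 0, "gripper": -1}, {"tx": 0, "ty": 0, "tz": 0.1, "rx": 0, "ry": 0, "rz": 0, "gripper": -1}, {"tx": 0, "ty": 0, "tz": 0.1, "rx": 0, "ry": 0, "rz": 0, "gripper": -1}, {"tx": 0, "ty": 0, "tz": 0.1, "rx": 0, "ry": 0, "rz": 0, "gripper": -1}, {"tx": 0, "ty": 0, "tz": 0.06, "rx": 0, "ry": 0, "rz": 0, "gripper": -1}, {"tx": 0, "ty": 0, "tz": 0.03, "rx": 0, "ry": 0, "rz": 0, "gripper": -1}, {"tx": 0, "ty": 0, "tz": 0, "rx": 0, "ry": 0, "rz": 0, "gripper": -1}, {"tx": 0, "ty": 0, "tz": 0, "rx": 0, "ry": 0, "rz": 0, "gripper": -1}]}}

```text
time_s: 3.7
ee_pos: [543.2, -131.9, 20.2]
ee_rot: [179.9, 0.0, 91.8]
force: [0.1, -0.4, 0.3]
gripper_width: 91.2
gripper_force: 0.0
```

Call:
{"method": "send_rows", "body": {"motion": [{"tx": 0, "ty": 0, "tz": 0.016, "rx": 0, "ry": 0, "rz": 0, "gripper": -1}, {"tx": 0.016, "ty": 0, "tz": 0, "rx": 0, "ry": 0, "rz": 0, "gripper": -1}, {"tx": 0.016, "ty": 0, "tz": 0, "rx": 0, "ry": 0, "rz": 0, "gripper": -1}, {"tx": 0.016, "ty": 0, "tz": 0, "rx": 0, "ry": 0, "rz": 0, "gripper": -1}, {"tx": 0.016, "ty": 0, "tz": 0, "rx": 0, "ry": 0, "rz": 0, "gripper": -1}, {"tx": 0.016, "ty": 0, "tz": 0, "rx": 0, "ry": 0, "rz": 0, "gripper": -1}, {"tx": 0.016, "ty": 0, "tz": 0, "rx": 0, "ry": 0, "rz": 0, "gripper": -1}, {"tx": 0.016, "ty": 0, "tz": 0, "rx": 0, "ry": 0, "rz": 0, "gripper": -1}, {"tx": 0, "ty": 0, "tz": 0, "rx": 0, "ry": 0, "rz": 0, "gripper": -1}]}}

```text
time_s: 4.82
ee_pos: [540.1, -74.8, 10.9]
ee_rot: [-180.0, -0.1, 91.8]
force: [-0.1, 0.8, 0.3]
gripper_width: 91.4
gripper_force: 0.0
```

Call:
{"method": "send_rows", "body": {"motion": [{"tx": 0.01, "ty": 0, "tz": 0, "rx": 0, "ry": 0, "rz": 0, "gripper": -1}, {"tx": 0.01, "ty": 0, "tz": 0, "rx": 0, "ry": 0, "rz": 0, "gripper": -1}, {"tx": 0.01, "ty": 0, "tz": 0, "rx": 0, "ry": 0, "rz": 0, "gripper": -1}]}}

```text
time_s: 5.2
ee_pos: [539.8, -60.5, 10.8]
ee_rot: [-180.0, -0.0, 91.8]
force: [0.3, -2.5, 0.3]
gripper_width: 91.1
gripper_force: 1.0
```

Call:
{"method": "send_rows", "body": {"motion": [{"tx": 0.004, "ty": 0, "tz": 0, "rx": 0, "ry": 0, "rz": 0, "gripper": -1}, {"tx": 0.004, "ty": 0, "tz": 0, "rx": 0, "ry": 0, "rz": 0, "gripper": -1}]}}

```text
time_s: 5.45
ee_pos: [539.6, -56.6, 10.8]
ee_rot: [-180.0, -0.0, 91.8]
force: [0.1, -1.2, -0.1]
gripper_width: 91.2
gripper_force: 0.9
```

Call:
{"method": "send_rows", "body": {"motion": [{"tx": 0.004, "ty": 0, "tz": 0, "rx": 0, "ry": 0, "rz": 0, "gripper": -1}, {"tx": 0.004, "ty": 0, "tz": 0, "rx": 0, "ry": 0, "rz": 0, "gripper": -1}]}}

```text
time_s: 5.7
ee_pos: [539.7, -55.6, 11.0]
ee_rot: [180.0, 0.3, 91.9]
force: [-0.8, -17.6, -1.5]
gripper_width: 91.1
gripper_force: 9.0
```

Call:
{"method": "send_rows", "body": {"motion": [{"tx": 0.002, "ty": 0, "tz": 0, "rx": 0, "ry": 0, "rz": 0, "gripper": -1}, {"tx": 0, "ty": 0, "tz": 0, "rx": 0, "ry": 0, "rz": 0, "gripper": -1}]}}

```text
time_s: 5.95
ee_pos: [539.7, -55.6, 11.0]
ee_rot: [180.0, 0.3, 91.9]
force: [-1.1, -16.9, -0.5]
gripper_width: 91.1
gripper_force: 8.7
```

Call:
{"method": "send_rows", "body": {"motion": [{"tx": -0.02, "ty": 0, "tz": 0, "rx": 0, "ry": 0, "rz": 0, "gripper": -1}, {"tx": -0.05, "ty": 0, "tz": 0, "rx": 0, "ry": 0, "rz": 0, "gripper": -1}, {"tx": 0, "ty": 0, "tz": -0.12, "rx": 0, "ry": 0, "rz": 0, "gripper": -1}, {"tx": 0, "ty": 0, "tz": -0.12, "rx": 0, "ry": 0, "rz": 0, "gripper": -1}, {"tx": 0.04, "ty": 0, "tz": -0.12, "rx": 0, "ry": 0, "rz": 0, "gripper": -1}, {"tx": 0.1, "ty": 0, "tz": -0.08, "rx": 0, "ry": 0, "rz": 0, "gripper": -1}, {"tx": 0.05, "ty": 0, "tz": 0, "rx": 0, "ry": 0, "rz": 0, "gripper": -1}, {"tx": 0, "ty": 0, "tz": 0, "rx": 0, "ry": 0, "rz": 0, "gripper": -1}, {"tx": 0, "ty": 0, "tz": 0, "rx": 0, "ry": 0, "rz": 0, "gripper": -1}, {"tx": 0, "ty": 0, "tz": 0, "rx": 0, "ry": 0, "rz": 0, "gripper": -1}]}}

```text
time_s: 7.2
ee_pos: [537.6, 5.9, 228.6]
ee_rot: [-179.9, -0.0, 91.7]
force: [-0.8, 0.3, -1.2]
gripper_width: 91.2
gripper_force: 0.0
```

```bash
python3 - <<'E'
from h import *
snap('wrist','w3'); print(env.state()['ee_pos'],env.state()['ee_rot'],cam('w3')[2])
crop('w3',0,0,560,420,1.42,'w3b')
E
```

```text
[537.65620859   5.9207613  228.67653289] [-1.79932502e+02 -5.35289864e-03  9.16987269e+01] [535.0659948   74.15737303 399.63746583]
```

View pics/w3b.png

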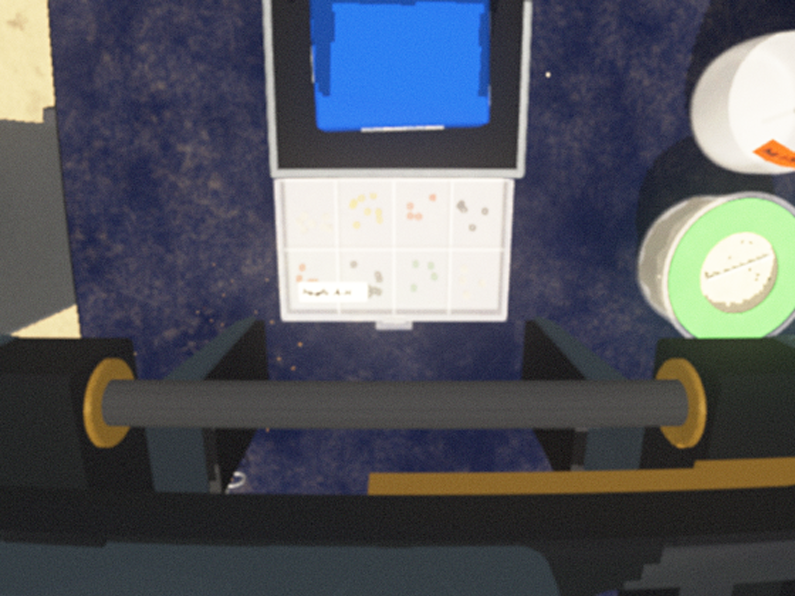

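The case is flush and square against the riser. Its lid corners are at (275,180), (513,179), (507,320) and (282,320), and the riser edge runs (271,177)–(524,176).

```bash
python3 - <<'E'
from fit import *
t=lambda l:[((u+.5)/1.42-.5,(v+.5)/1.42-.5) for u,v in l]
print('case',fit('w3',[(55,85),(55,-85),(-51,-85),(-51,85)],t([(275,180),(513,179),(507,320),(282,320)]),32,[540,10,90]))
a,b=[pix('w3',*p,34) for p in t([(271,177),(524,176)])];print(a,b)
a,b=[pix('w3',*p,64) for p in t([(316,130),(491,123)])];print('slide near edge',a,b)
E
```

```text
case (array([535.9,  11.4,  91.9]), np.float64(1.3))
[447.6  64.7  34. ] [625.5  70.7  34. ]
slide near edge [484.   95.4  64. ] [594.4 103.   64. ]
```

Call:
{"method": "send_rows", "body": {"motion": [{"tx": 0, "ty": 0, "tz": 0, "rx": 0, "ry": 0, "rz": 0.3256, "gripper": -1}, {"tx": 0, "ty": 0, "tz": 0, "rx": 0, "ry": 0, "rz": 0.3256, "gripper": -1}, {"tx": 0, "ty": 0, "tz": 0, "rx": 0, "ry": 0, "rz": 0.3256, "gripper": -1}, {"tx": 0, "ty": 0, "tz": 0, "rx": 0, "ry": 0, "rz": 0.3256, "gripper": -1}, {"tx": 0, "ty": 0, "tz": 0, "rx": 0, "ry": 0, "rz": 0.3256, "gripper": -1}, {"tx": 0, "ty": 0, "tz": 0, "rx": 0, "ry": 0, "rz": 0.3256, "gripper": -1}, {"tx": 0, "ty": 0, "tz": 0, "rx": 0, "ry": 0, "rz": 0.3256, "gripper": -1}, {"tx": 0, "ty": 0, "tz": 0, "rx": 0, "ry": 0, "rz": 0.3256, "gripper": -1}, {"tx": 0, "ty": 0, "tz": 0, "rx": 0, "ry": 0, "rz": 0.3256, "gripper": -1}]}}

```text
time_s: 8.38
ee_pos: [537.7, 6.1, 228.9]
ee_rot: [-180.0, 0.0, 3.5]
force: [-1.0, 0.4, 0.7]
gripper_width: 91.2
gripper_force: 0.0
```

Call:
{"method": "send_rows", "body": {"motion": [{"tx": 0.0055, "ty": -0.0885, "tz": 0, "rx": 0, "ry": 0, "rz": 0, "gripper": -1}, {"tx": 0.0055, "ty": -0.0885, "tz": 0, "rx": 0, "ry": 0, "rz": 0, "gripper": -1}, {"tx": 0.0055, "ty": -0.0885, "tz": 0, "rx": 0, "ry": 0, "rz": 0, "gripper": -1}, {"tx": 0, "ty": 0, "tz": 0.1, "rx": 0, "ry": 0, "rz": 0, "gripper": -1}, {"tx": 0, "ty": 0, "tz": 0.1, "rx": 0, "ry": 0, "rz": 0, "gripper": -1}, {"tx": 0, "ty": 0, "tz": 0, "rx": 0, "ry": 0, "rz": 0, "gripper": -1}, {"tx": 0, "ty": 0, "tz": 0, "rx": 0, "ry": 0, "rz": 0, "gripper": -1}, {"tx": 0, "ty": 0, "tz": 0, "rx": 0, "ry": 0, "rz": 0, "gripper": -1}]}}

```text
time_s: 9.38
ee_pos: [538.8, 139.8, 131.6]
ee_rot: [-179.9, -0.3, 3.8]
force: [0.7, -0.2, -0.0]
gripper_width: 91.2
gripper_force: 0.0
```

Call:
{"method": "send_rows", "body": {"motion": [{"tx": 0, "ty": 0.002, "tz": 0.08, "rx": 0, "ry": 0, "rz": 0, "gripper": -1}, {"tx": 0, "ty": 0, "tz": 0.07, "rx": 0, "ry": 0, "rz": 0, "gripper": -1}, {"tx": 0, "ty": 0, "tz": 0.02, "rx": 0, "ry": 0, "rz": 0, "gripper": -1}, {"tx": 0, "ty": 0, "tz": 0, "rx": 0, "ry": 0, "rz": 0, "gripper": -1}, {"tx": 0, "ty": 0, "tz": 0, "rx": 0, "ry": 0, "rz": 0, "gripper": -1}]}}

```text
time_s: 10.0
ee_pos: [538.6, 139.1, 46.0]
ee_rot: [-180.0, -0.2, 3.9]
force: [0.4, 0.2, 0.1]
gripper_width: 91.2
gripper_force: 0.0
```

Call:
{"method": "send_rows", "body": {"motion": [{"tx": 0, "ty": 0, "tz": 0.006, "rx": 0, "ry": 0, "rz": 0, "gripper": -1}, {"tx": 0, "ty": 0, "tz": 0, "rx": 0, "ry": 0, "rz": 0, "gripper": 0.3}, {"tx": 0, "ty": 0, "tz": 0, "rx": 0, "ry": 0, "rz": 0, "gripper": 0.3}, {"tx": 0, "ty": 0, "tz": 0, "rx": 0, "ry": 0, "rz": 0, "gripper": 0.3}, {"tx": 0, "ty": 0, "tz": 0, "rx": 0, "ry": 0, "rz": 0, "gripper": 0.3}], "grip_force": 10}}

```text
time_s: 10.62
ee_pos: [537.3, 139.0, 41.6]
ee_rot: [-180.0, -0.0, 3.8]
force: [-1.0, 0.9, 3.0]
gripper_width: 80.0
gripper_force: 10.0
```

Call:
{"method": "send_rows", "body": {"motion": [{"tx": 0, "ty": 0, "tz": 0, "rx": 0, "ry": 0, "rz": 0.063, "gripper": 0.3}, {"tx": -0.0013, "ty": 0.0317, "tz": 0, "rx": 0, "ry": 0, "rz": 0, "gripper": 0.3}, {"tx": -0.0013, "ty": 0.0317, "tz": 0, "rx": 0, "ry": 0, "rz": 0, "gripper": 0.3}, {"tx": -0.0013, "ty": 0.0317, "tz": 0, "rx": 0, "ry": 0, "rz": 0, "gripper": 0.3}, {"tx": -0.0013, "ty": 0.0317, "tz": 0, "rx": 0, "ry": 0, "rz": 0, "gripper": 0.3}, {"tx": -0.0013, "ty": 0.0317, "tz": 0, "rx": 0, "ry": 0, "rz": 0, "gripper": 0.3}, {"tx": -0.0013, "ty": 0.0317, "tz": 0, "rx": 0, "ry": 0, "rz": 0, "gripper": 0.3}, {"tx": -0.0013, "ty": 0.0317, "tz": 0, "rx": 0, "ry": 0, "rz": 0, "gripper": 0.3}, {"tx": -0.0013, "ty": 0.0317, "tz": 0, "rx": 0, "ry": 0, "rz": 0, "gripper": 0.3}, {"tx": 0, "ty": 0, "tz": 0, "rx": 0, "ry": 0, "rz": 0, "gripper": 0.3}, {"tx": 0, "ty": 0, "tz": 0, "rx": 0, "ry": 0, "rz": 0, "gripper": 0.3}]}}

```text
time_s: 12.0
ee_pos: [535.7, 11.5, 40.7]
ee_rot: [180.0, 0.1, 1.9]
force: [-0.6, 0.4, -1.6]
gripper_width: 79.9
gripper_force: 10.0
```

Call:
{"method": "send_rows", "body": {"motion": [{"tx": 0, "ty": 0, "tz": 0.003, "rx": 0, "ry": 0, "rz": 0, "gripper": 0.3}, {"tx": 0, "ty": 0, "tz": 0, "rx": 0, "ry": 0, "rz": 0, "gripper": 0.3}, {"tx": 0, "ty": 0, "tz": 0, "rx": 0, "ry": 0, "rz": 0, "gripper": -1}, {"tx": 0, "ty": 0, "tz": 0, "rx": 0, "ry": 0, "rz": 0, "gripper": -1}, {"tx": 0, "ty": 0, "tz": 0, "rx": 0, "ry": 0, "rz": 0, "gripper": -1}, {"tx": 0, "ty": 0, "tz": -0.05, "rx": 0, "ry": 0, "rz": 0, "gripper": -1}, {"tx": 0, "ty": 0, "tz": -0.1, "rx": 0, "ry": 0, "rz": 0, "gripper": -1}, {"tx": 0, "ty": 0, "tz": -0.1, "rx": 0, "ry": 0, "rz": 0, "gripper": -1}, {"tx": 0, "ty": 0, "tz": -0.1, "rx": 0, "ry": 0, "rz": 0, "gripper": -1}]}}

```text
time_s: 13.12
ee_pos: [536.2, 11.9, 216.4]
ee_rot: [-180.0, -0.0, 2.0]
force: [0.3, 0.8, -0.4]
gripper_width: 90.7
gripper_force: 0.0
```

Call:
{"method": "send_rows", "body": {"motion": [{"tx": 0, "ty": 0, "tz": 0, "rx": 0, "ry": 0, "rz": 0.2533, "gripper": -1}, {"tx": 0, "ty": 0, "tz": 0, "rx": 0, "ry": 0, "rz": 0.2533, "gripper": -1}, {"tx": 0, "ty": 0, "tz": 0, "rx": 0, "ry": 0, "rz": 0.2533, "gripper": -1}, {"tx": -0.014, "ty": 0.1056, "tz": 0, "rx": 0, "ry": 0, "rz": 0, "gripper": -1}, {"tx": -0.014, "ty": 0.1056, "tz": 0, "rx": 0, "ry": 0, "rz": 0, "gripper": -1}, {"tx": -0.014, "ty": 0.1056, "tz": 0, "rx": 0, "ry": 0, "rz": 0, "gripper": -1}, {"tx": -0.014, "ty": 0.1056, "tz": 0, "rx": 0, "ry": 0, "rz": 0, "gripper": -1}, {"tx": -0.014, "ty": 0.1056, "tz": 0, "rx": 0, "ry": 0, "rz": 0, "gripper": -1}, {"tx": -0.014, "ty": 0.1056, "tz": 0, "rx": 0, "ry": 0, "rz": 0, "gripper": -1}, {"tx": -0.014, "ty": 0.1056, "tz": 0, "rx": 0, "ry": 0, "rz": 0, "gripper": -1}, {"tx": 0, "ty": 0, "tz": 0, "rx": 0, "ry": 0, "rz": 0, "gripper": -1}, {"tx": 0, "ty": 0, "tz": 0, "rx": 0, "ry": 0, "rz": 0, "gripper": -1}]}}

```text
time_s: 14.62
ee_pos: [359.2, -315.7, 214.6]
ee_rot: [-179.9, 0.0, -20.9]
force: [0.6, -0.1, 0.5]
gripper_width: 91.3
gripper_force: 0.0
```

```bash
python3 - <<'E'
from h import *
snap('wrist','w4'); snap('top','top4'); print(env.state()['ee_pos'],env.state()['ee_rot'],proj('w4',[[462,-355,24]]))
a=cv2.imread('pics/w4.png')[:230]; b=cv2.imread('pics/top4.png')[170:270,170:320]
cv2.imwrite('pics/w4b.png',np.vstack([cv2.resize(a,None,fx=1.42,fy=1.42,interpolation=2), cv2.copyMakeBorder(cv2.resize(b,(390,260),interpolation=2),0,0,0,405,0)]))
E
```

```text
[ 359.64264133 -315.11200019  214.69469151] [-1.79967143e+02  5.87537109e-03 -2.07416706e+01] [[277.54885308  71.47823177]]
```

View pics/w4b.png

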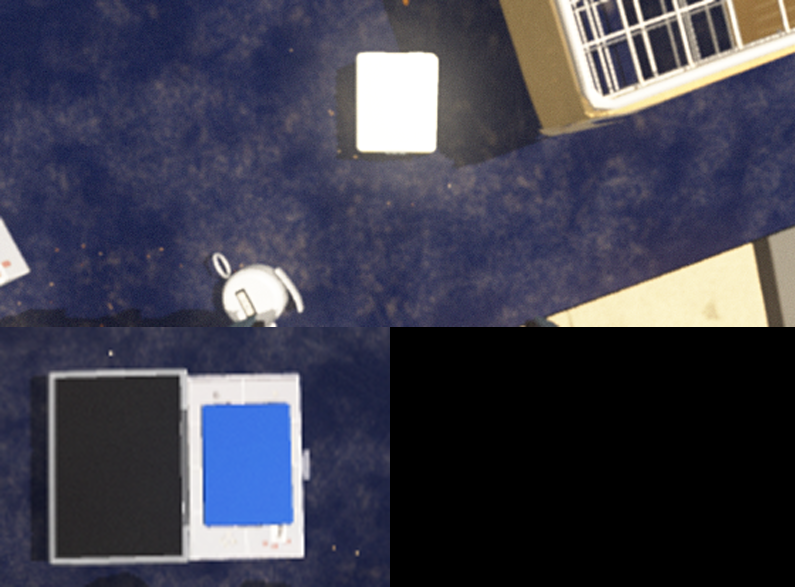

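The slide box lies square in the middle of the case. The coverslip box's top corners are at (356,53), (438,53), (437,153) and (356,152), square to the gripper.

```bash
python3 - <<'E'
from fit import *
t=lambda l:[((u+.5)/1.42-.5,(v+.5)/1.42-.5) for u,v in l]
p,e=fit('w4',[(32,27),(32,-27),(-32,-27),(-32,27)],t([(356,53),(438,53),(437,153),(356,152)]),24,[462,-355,-20]);print(p,e)
y=np.radians(-20.75);d=p[:2]-[359.6,-315.1];print(d@[np.cos(y),np.sin(y)],d@[np.sin(y),-np.cos(y)])
# slide box on case from top4
q=lambda u,v:((u+.5)/2.6-.5+170,(v-327+.5)/2.6-.5+170)
print(fit('top4',[(55,40),(55,-40),(-55,-40),(-55,40)],[q(202,404),q(291,403),q(292,525),q(203,526)],62,[537,12,2]))
E
```

```text
[ 460.4 -356.1  -21.1] 0.84
108.78756169425628 2.6280069669567467
(array([536.9,  11.7,   1. ]), np.float64(0.17))
```

```bash
python3 - <<'E'
from h import *
y=np.radians(-20.75);T=np.array([460.7,-356])
def rel(p): d=p[:2]-T; return (d@[np.cos(y),np.sin(y)]).round(),(d@[np.sin(y),-np.cos(y)]).round()
for z in (0,40,80,100,120):
  print(z,[ (pix('w4',u/1.42,v/1.42,z),rel(pix('w4',u/1.42,v/1.42,z))) for u,v in((500,3),(543,133),(585,110))],[(pix('top0',u/1.42,v/1.42,z),rel(pix('top0',u/1.42,v/1.42,z))) for u,v in((638,310),(638,388))])
E
```

```text
0 [(array([ 500.7, -448.7,    0. ]), (np.float64(70.0), np.float64(73.0))), (array([ 406.1, -450. ,    0. ]), (np.float64(-18.0), np.float64(107.0))), (array([ 411., -484.,    0.]), (np.float64(-1.0), np.float64(137.0)))] [(array([ 553.5, -458.6,    0. ]), (np.float64(123.0), np.float64(63.0))), (array([ 414.2, -454.8,    0. ]), (np.float64(-8.0), np.float64(109.0)))]
40 [(array([ 492.6, -437.5,   40. ]), (np.float64(59.0), np.float64(65.0))), (array([ 407.8, -438.6,   40. ]), (np.float64(-20.0), np.float64(96.0))), (array([ 412.1, -469.1,   40. ]), (np.float64(-5.0), np.float64(123.0)))] [(array([ 550.8, -439.7,   40. ]), (np.float64(114.0), np.float64(46.0))), (array([ 417.3, -436. ,   40. ]), (np.float64(-12.0), np.float64(90.0)))]
80 [(array([ 484.5, -426.2,   80. ]), (np.float64(47.0), np.float64(57.0))), (array([ 409.5, -427.3,   80. ]), (np.float64(-23.0), np.float64(85.0))), (array([ 413.3, -454.2,   80. ]), (np.float64(-10.0), np.float64(109.0)))] [(array([ 548. , -420.7,   80. ]), (np.float64(105.0), np.float64(30.0))), (array([ 420.4, -417.2,   80. ]), (np.float64(-16.0), np.float64(72.0)))]
100 [(array([ 480.4, -420.6,  100. ]), (np.float64(41.0), np.float64(53.0))), (array([ 410.3, -421.6,  100. ]), (np.float64(-24.0), np.float64(79.0))), (array([ 413.9, -446.7,  100. ]), (np.float64(-12.0), np.float64(101.0)))] [(array([ 546.7, -411.2,  100. ]), (np.float64(100.0), np.float64(21.0))), (array([ 421.9, -407.8,  100. ]), (np.float64(-18.0), np.float64(62.0)))]
120 [(array([ 476.3, -415. ,  120. ]), (np.float64(35.0), np.float64(50.0))), (array([ 411.1, -415.9,  120. ]), (np.float64(-25.0), np.float64(74.0))), (array([ 414.5, -439.3,  120. ]), (np.float64(-14.0), np.float64(94.0)))] [(array([ 545.3, -401.8,  120. ]), (np.float64(95.0), np.float64(13.0))), (array([ 423.4, -398.4,  120. ]), (np.float64(-20.0), np.float64(53.0)))]
```

Call:
{"method": "send_rows", "body": {"motion": [{"tx": 0, "ty": 0, "tz": 0, "rx": 0, "ry": 0, "rz": -0.332, "gripper": -1}, {"tx": 0, "ty": 0, "tz": 0, "rx": 0, "ry": 0, "rz": -0.332, "gripper": -1}, {"tx": 0, "ty": 0, "tz": 0, "rx": 0, "ry": 0, "rz": -0.332, "gripper": -1}, {"tx": 0, "ty": 0, "tz": 0, "rx": 0, "ry": 0, "rz": -0.332, "gripper": -1}, {"tx": 0, "ty": 0, "tz": 0, "rx": 0, "ry": 0, "rz": -0.332, "gripper": -1}, {"tx": 0, "ty": 0, "tz": 0, "rx": 0, "ry": 0, "rz": -0.332, "gripper": -1}, {"tx": 0, "ty": 0, "tz": 0, "rx": 0, "ry": 0, "rz": -0.332, "gripper": -1}, {"tx": 0, "ty": 0, "tz": 0, "rx": 0, "ry": 0, "rz": -0.332, "gripper": -1}, {"tx": 0, "ty": 0, "tz": 0, "rx": 0, "ry": 0, "rz": -0.332, "gripper": -1}]}}

```text
time_s: 15.85
ee_pos: [360.0, -314.8, 214.8]
ee_rot: [180.0, -0.0, 69.3]
force: [0.5, -0.1, 0.5]
gripper_width: 91.0
gripper_force: 0.0
```

Call:
{"method": "send_rows", "body": {"motion": [{"tx": -0.004, "ty": 0.109, "tz": 0, "rx": 0, "ry": 0, "rz": 0, "gripper": -1}, {"tx": 0, "ty": 0.109, "tz": 0, "rx": 0, "ry": 0, "rz": 0, "gripper": -1}, {"tx": 0, "ty": 0, "tz": 0.1, "rx": 0, "ry": 0, "rz": 0, "gripper": -1}, {"tx": 0, "ty": 0, "tz": 0.1, "rx": 0, "ry": 0, "rz": 0, "gripper": -1}, {"tx": 0, "ty": 0, "tz": 0.1, "rx": 0, "ry": 0, "rz": 0, "gripper": -1}, {"tx": 0, "ty": 0, "tz": 0, "rx": 0, "ry": 0, "rz": 0, "gripper": -1}, {"tx": 0, "ty": 0, "tz": 0, "rx": 0, "ry": 0, "rz": 0, "gripper": -1}, {"tx": 0, "ty": 0, "tz": 0, "rx": 0, "ry": 0, "rz": 0, "gripper": -1}]}}

```text
time_s: 16.85
ee_pos: [461.7, -358.2, 67.3]
ee_rot: [179.7, 0.1, 68.8]
force: [0.2, 0.4, 0.2]
gripper_width: 91.8
gripper_force: 0.0
```

Call:
{"method": "send_rows", "body": {"motion": [{"tx": 0.003, "ty": -0.003, "tz": 0.07, "rx": 0, "ry": 0, "rz": 0, "gripper": -1}, {"tx": 0, "ty": 0, "tz": 0.042, "rx": 0, "ry": 0, "rz": 0, "gripper": -1}, {"tx": 0, "ty": 0, "tz": 0, "rx": 0, "ry": 0, "rz": 0, "gripper": -1}, {"tx": 0, "ty": 0, "tz": 0, "rx": 0, "ry": 0, "rz": 0, "gripper": 0.6}, {"tx": 0, "ty": 0, "tz": 0, "rx": 0, "ry": 0, "rz": 0, "gripper": 0.6}, {"tx": 0, "ty": 0, "tz": 0, "rx": 0, "ry": 0, "rz": 0, "gripper": 0.6}, {"tx": 0, "ty": 0, "tz": 0, "rx": 0, "ry": 0, "rz": 0, "gripper": 0.6}, {"tx": 0, "ty": 0, "tz": 0, "rx": 0, "ry": 0, "rz": 0, "gripper": 0.6}], "grip_force": 10}}

```text
time_s: 17.85
ee_pos: [459.9, -356.0, 9.8]
ee_rot: [179.9, 0.0, 68.8]
force: [0.1, 0.5, 6.4]
gripper_width: 63.9
gripper_force: 10.0
```

Call:
{"method": "send_rows", "body": {"motion": [{"tx": 0, "ty": 0, "tz": -0.04, "rx": 0, "ry": 0, "rz": 0, "gripper": 0.6}, {"tx": 0, "ty": 0, "tz": -0.1, "rx": 0, "ry": 0, "rz": 0, "gripper": 0.6}, {"tx": 0, "ty": 0, "tz": -0.1, "rx": 0, "ry": 0, "rz": 0, "gripper": 0.6}, {"tx": 0, "ty": 0, "tz": -0.1, "rx": 0, "ry": 0, "rz": 0, "gripper": 0.6}, {"tx": 0, "ty": 0, "tz": 0, "rx": 0, "ry": 0, "rz": -0.2545, "gripper": 0.6}, {"tx": 0, "ty": 0, "tz": 0, "rx": 0, "ry": 0, "rz": -0.2545, "gripper": 0.6}, {"tx": 0, "ty": 0, "tz": 0, "rx": 0, "ry": 0, "rz": -0.2545, "gripper": 0.6}, {"tx": 0, "ty": 0, "tz": 0, "rx": 0, "ry": 0, "rz": 0, "gripper": 0.6}]}}

```text
time_s: 18.85
ee_pos: [458.8, -355.2, 178.3]
ee_rot: [-179.9, -0.1, 91.6]
force: [-0.1, -0.7, -0.5]
gripper_width: 63.8
gripper_force: 10.0
```

Call:
{"method": "send_rows", "body": {"motion": [{"tx": 0.1044, "ty": 0.025, "tz": 0, "rx": 0, "ry": 0, "rz": 0, "gripper": 0.6}, {"tx": 0.1044, "ty": 0.025, "tz": 0, "rx": 0, "ry": 0, "rz": 0, "gripper": 0.6}, {"tx": 0.1044, "ty": 0.025, "tz": 0, "rx": 0, "ry": 0, "rz": 0, "gripper": 0.6}, {"tx": 0.1044, "ty": 0.025, "tz": 0, "rx": 0, "ry": 0, "rz": 0, "gripper": 0.6}, {"tx": 0.1044, "ty": 0.025, "tz": 0, "rx": 0, "ry": 0, "rz": 0, "gripper": 0.6}, {"tx": 0.1044, "ty": 0.025, "tz": 0, "rx": 0, "ry": 0, "rz": 0, "gripper": 0.6}, {"tx": 0.1044, "ty": 0.025, "tz": 0, "rx": 0, "ry": 0, "rz": 0, "gripper": 0.6}, {"tx": 0, "ty": 0, "tz": 0.08, "rx": 0, "ry": 0, "rz": 0, "gripper": 0.6}, {"tx": 0, "ty": 0, "tz": 0.06, "rx": 0, "ry": 0, "rz": 0, "gripper": 0.6}, {"tx": 0, "ty": 0, "tz": 0, "rx": 0, "ry": 0, "rz": 0, "gripper": 0.6}, {"tx": 0, "ty": 0, "tz": 0, "rx": 0, "ry": 0, "rz": 0, "gripper": 0.6}, {"tx": 0, "ty": 0, "tz": 0, "rx": 0, "ry": 0, "rz": 0, "gripper": 0.6}]}}

```text
time_s: 20.35
ee_pos: [536.7, 12.2, 110.2]
ee_rot: [179.8, -0.0, 91.7]
force: [-0.1, 0.6, -0.7]
gripper_width: 63.9
gripper_force: 10.0
```

Call:
{"method": "send_rows", "body": {"motion": [{"tx": 0, "ty": 0, "tz": 0.04, "rx": 0, "ry": 0, "rz": 0, "gripper": 0.6}, {"tx": 0, "ty": 0, "tz": 0.026, "rx": 0, "ry": 0, "rz": 0, "gripper": 0.6}, {"tx": 0, "ty": 0, "tz": 0, "rx": 0, "ry": 0, "rz": 0, "gripper": 0.6}, {"tx": 0, "ty": 0, "tz": 0, "rx": 0, "ry": 0, "rz": 0, "gripper": 0.6}]}}

```text
time_s: 20.85
ee_pos: [536.2, 12.4, 76.3]
ee_rot: [179.9, -0.0, 91.7]
force: [-0.0, 0.0, -1.1]
gripper_width: 64.1
gripper_force: 10.0
```

Call:
{"method": "send_rows", "body": {"motion": [{"tx": -0.001, "ty": 0, "tz": 0.004, "rx": 0, "ry": 0, "rz": 0, "gripper": 0.6}, {"tx": 0, "ty": 0, "tz": 0.003, "rx": 0, "ry": 0, "rz": 0, "gripper": 0.6}, {"tx": 0, "ty": 0, "tz": 0, "rx": 0, "ry": 0, "rz": 0, "gripper": 0.6}, {"tx": 0, "ty": 0, "tz": 0, "rx": 0, "ry": 0, "rz": 0, "gripper": 0.6}]}}

```text
time_s: 21.35
ee_pos: [535.7, 11.9, 72.3]
ee_rot: [180.0, -0.0, 91.7]
force: [0.4, 0.1, -0.1]
gripper_width: 64.0
gripper_force: 10.0
```

Call:
{"method": "send_rows", "body": {"motion": [{"tx": 0, "ty": 0, "tz": 0, "rx": 0, "ry": 0, "rz": 0, "gripper": -1}, {"tx": 0, "ty": 0, "tz": 0, "rx": 0, "ry": 0, "rz": 0, "gripper": -1}, {"tx": 0, "ty": 0, "tz": 0, "rx": 0, "ry": 0, "rz": 0, "gripper": -1}, {"tx": 0, "ty": 0, "tz": -0.06, "rx": 0, "ry": 0, "rz": 0, "gripper": -1}, {"tx": 0, "ty": 0, "tz": -0.12, "rx": 0, "ry": 0, "rz": 0, "gripper": -1}, {"tx": 0, "ty": 0, "tz": -0.12, "rx": 0, "ry": 0, "rz": 0, "gripper": -1}, {"tx": 0.119, "ty": -0.0095, "tz": 0, "rx": 0, "ry": 0, "rz": 0, "gripper": -1}, {"tx": 0.119, "ty": -0.0095, "tz": 0, "rx": 0, "ry": 0, "rz": 0, "gripper": -1}, {"tx": 0.119, "ty": -0.0095, "tz": 0, "rx": 0, "ry": 0, "rz": 0, "gripper": -1}, {"tx": 0.119, "ty": -0.0095, "tz": 0, "rx": 0, "ry": 0, "rz": 0, "gripper": -1}, {"tx": 0, "ty": 0, "tz": 0, "rx": 0, "ry": 0, "rz": 0, "gripper": -1}, {"tx": 0, "ty": 0, "tz": 0, "rx": 0, "ry": 0, "rz": 0, "gripper": -1}]}}

```text
time_s: 22.85
ee_pos: [509.4, 248.8, 222.1]
ee_rot: [-180.0, 0.0, 91.8]
force: [-0.1, -0.5, 0.5]
gripper_width: 91.1
gripper_force: 0.0
```

```bash
python3 - <<'E'
from h import *
snap('wrist','w5'); snap('top','top5'); print(env.state()['ee_pos'],env.state()['ee_rot'],proj('w5',[[510,358,0],[510,358,99]])*1.42)
a=cv2.imread('pics/w5.png')[:230]; b=cv2.imread('pics/top5.png')[170:270,170:320]
cv2.imwrite('pics/w5b.png',np.vstack([cv2.resize(a,None,fx=1.42,fy=1.42,interpolation=2), cv2.copyMakeBorder(cv2.resize(b,(390,260),interpolation=2),0,0,0,405,0)]))
E
```

```text
[509.73032475 247.93195259 222.30357835] [-1.79995741e+02  2.26316793e-02  9.16337796e+01] [[401.16568208 109.2367387 ]
 [403.3457285   89.72615437]]
```

View pics/w5b.png

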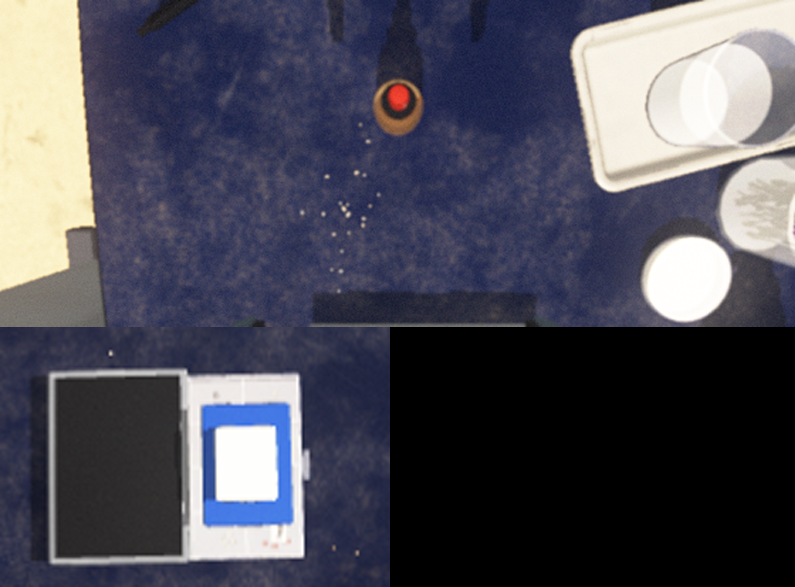

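The coverslip box lies lengthwise and square near the middle, with top corners (216,426), (277,426), (277,501) and (216,502). The bottle's bulb is at (399,97), and its body's near rim is at (398,136).

```bash
python3 - <<'E'
from fit import *
t=lambda u,v:((u+.5)/1.42-.5,(v+.5)/1.42-.5)
print(pix('w5',*t(399,97),97),pix('w5',*t(398,136),0),pix('w5',*t(374,107),50),pix('w5',*t(423,107),50))
q=lambda u,v:((u+.5)/2.6-.5+170,(v-327+.5)/2.6-.5+170)
m=lambda a,b:[(a,b),(a,-b),(-a,-b),(-a,b)]
print(fit('top5',m(32,27),[q(216,426),q(277,426),q(277,501),q(216,502)],86,[537,12,2]))
print(fit('top5',m(55,40),[q(202,404),q(291,403),q(292,525),q(203,526)],62,[537,12,2]))
E
```

```text
[507.6 354.5  97. ] [508.1 339.    0. ] [492.  353.8  50. ] [523.4 354.8  50. ]
(array([536. ,  11.8,   0.7]), np.float64(0.55))
(array([536.9,  11.7,   1. ]), np.float64(0.17))
```

Call:
{"method": "send_rows", "body": {"motion": [{"tx": 0.107, "ty": 0.001, "tz": 0, "rx": 0, "ry": 0, "rz": 0, "gripper": -1}, {"tx": 0.107, "ty": 0.001, "tz": 0, "rx": 0, "ry": 0, "rz": 0, "gripper": -1}, {"tx": 0, "ty": 0, "tz": 0, "rx": 0, "ry": 0, "rz": 0, "gripper": -1}, {"tx": 0, "ty": 0, "tz": 0.1, "rx": 0, "ry": 0, "rz": 0, "gripper": -1}, {"tx": 0, "ty": 0, "tz": 0.1, "rx": 0, "ry": 0, "rz": 0, "gripper": -1}, {"tx": 0, "ty": 0, "tz": 0.1, "rx": 0, "ry": 0, "rz": 0, "gripper": -1}, {"tx": 0, "ty": 0, "tz": 0.06, "rx": 0, "ry": 0, "rz": 0, "gripper": -1}, {"tx": 0, "ty": 0, "tz": 0, "rx": 0, "ry": 0, "rz": 0, "gripper": -1}, {"tx": 0, "ty": 0, "tz": 0, "rx": 0, "ry": 0, "rz": 0, "gripper": -1}, {"tx": 0, "ty": 0, "tz": 0, "rx": 0, "ry": 0, "rz": 0, "gripper": -1}]}}

```text
time_s: 24.2
ee_pos: [508.7, 356.5, 44.4]
ee_rot: [179.8, -0.1, 91.7]
force: [-0.5, 0.7, 0.0]
gripper_width: 91.2
gripper_force: 0.0
```

Call:
{"method": "send_rows", "body": {"motion": [{"tx": -0.002, "ty": -0.001, "tz": 0.034, "rx": 0, "ry": 0, "rz": 0, "gripper": -1}, {"tx": 0, "ty": 0, "tz": 0, "rx": 0, "ry": 0, "rz": 0, "gripper": -1}, {"tx": 0, "ty": 0, "tz": 0, "rx": 0, "ry": 0, "rz": 0, "gripper": -0.4}, {"tx": 0, "ty": 0, "tz": 0, "rx": 0, "ry": 0, "rz": 0, "gripper": 0}, {"tx": 0, "ty": 0, "tz": 0, "rx": 0, "ry": 0, "rz": 0, "gripper": 0.15}, {"tx": 0, "ty": 0, "tz": 0, "rx": 0, "ry": 0, "rz": 0, "gripper": 0.15}], "grip_force": 6}}

```text
time_s: 24.95
ee_pos: [507.0, 355.3, 25.5]
ee_rot: [180.0, -0.0, 91.7]
force: [-0.1, -0.0, -0.1]
gripper_width: 54.2
gripper_force: 0.0
```

Call:
{"method": "send_rows", "body": {"motion": [{"tx": 0, "ty": 0.001, "tz": 0, "rx": 0, "ry": 0, "rz": 0, "gripper": 0.15}, {"tx": 0, "ty": 0, "tz": 0, "rx": 0, "ry": 0, "rz": 0, "gripper": 0.18}, {"tx": 0, "ty": 0, "tz": 0, "rx": 0, "ry": 0, "rz": 0, "gripper": 0.22}, {"tx": 0, "ty": 0, "tz": 0, "rx": 0, "ry": 0, "rz": 0, "gripper": 0.26}, {"tx": 0, "ty": 0, "tz": 0, "rx": 0, "ry": 0, "rz": 0, "gripper": 0.3}, {"tx": 0, "ty": 0, "tz": 0, "rx": 0, "ry": 0, "rz": 0, "gripper": 0.5}, {"tx": 0, "ty": 0, "tz": 0, "rx": 0, "ry": 0, "rz": 0, "gripper": 0.6}, {"tx": 0, "ty": 0, "tz": 0, "rx": 0, "ry": 0, "rz": 0, "gripper": 0.6}]}}

```text
time_s: 25.95
ee_pos: [507.6, 355.3, 25.4]
ee_rot: [180.0, -0.0, 91.7]
force: [1.1, -0.4, 1.6]
gripper_width: 33.0
gripper_force: 6.0
```

Call:
{"method": "send_rows", "body": {"motion": [{"tx": 0, "ty": 0, "tz": -0.03, "rx": 0, "ry": 0, "rz": 0, "gripper": 0.6}, {"tx": 0, "ty": 0, "tz": -0.08, "rx": 0, "ry": 0, "rz": 0, "gripper": 0.6}, {"tx": 0, "ty": 0, "tz": -0.08, "rx": 0, "ry": 0, "rz": 0, "gripper": 0.6}, {"tx": 0, "ty": 0, "tz": -0.08, "rx": 0, "ry": 0, "rz": 0, "gripper": 0.6}, {"tx": 0, "ty": 0, "tz": -0.05, "rx": 0, "ry": 0, "rz": 0, "gripper": 0.6}, {"tx": 0, "ty": 0, "tz": 0, "rx": 0, "ry": 0, "rz": 0, "gripper": 0.6}], "grip_force": 8}}

```text
time_s: 26.7
ee_pos: [508.3, 355.9, 188.3]
ee_rot: [179.7, -0.2, 91.7]
force: [-0.6, 0.0, -0.6]
gripper_width: 32.5
gripper_force: 8.0
```

Call:
{"method": "send_rows", "body": {"motion": [{"tx": -0.04, "ty": 0.0036, "tz": 0, "rx": 0, "ry": 0, "rz": 0, "gripper": 0.6}, {"tx": -0.08, "ty": 0.0036, "tz": 0, "rx": 0, "ry": 0, "rz": 0, "gripper": 0.6}, {"tx": -0.08, "ty": 0.0036, "tz": 0, "rx": 0, "ry": 0, "rz": 0, "gripper": 0.6}, {"tx": -0.08, "ty": 0.0036, "tz": 0, "rx": 0, "ry": 0, "rz": 0, "gripper": 0.6}, {"tx": -0.08, "ty": 0.0036, "tz": 0, "rx": 0, "ry": 0, "rz": 0, "gripper": 0.6}, {"tx": -0.08, "ty": 0.0036, "tz": 0, "rx": 0, "ry": 0, "rz": 0, "gripper": 0.6}, {"tx": -0.08, "ty": 0.0036, "tz": 0, "rx": 0, "ry": 0, "rz": 0, "gripper": 0.6}, {"tx": -0.08, "ty": 0.0036, "tz": 0, "rx": 0, "ry": 0, "rz": 0, "gripper": 0.6}, {"tx": -0.06, "ty": 0.0036, "tz": 0, "rx": 0, "ry": 0, "rz": 0, "gripper": 0.6}, {"tx": -0.028, "ty": 0.0036, "tz": 0, "rx": 0, "ry": 0, "rz": 0, "gripper": 0.6}, {"tx": 0, "ty": 0, "tz": 0, "rx": 0, "ry": 0, "rz": 0, "gripper": 0.6}, {"tx": 0, "ty": 0, "tz": 0, "rx": 0, "ry": 0, "rz": 0, "gripper": 0.6}]}}

```text
time_s: 28.2
ee_pos: [535.3, 12.6, 184.9]
ee_rot: [-179.9, -0.0, 91.7]
force: [-0.3, 1.6, -0.7]
gripper_width: 33.2
gripper_force: 8.0
```

Call:
{"method": "send_rows", "body": {"motion": [{"tx": -0.001, "ty": 0.001, "tz": 0.04, "rx": 0, "ry": 0, "rz": 0, "gripper": 0.6}, {"tx": 0, "ty": 0, "tz": 0.05, "rx": 0, "ry": 0, "rz": 0, "gripper": 0.6}, {"tx": 0, "ty": 0, "tz": 0.03, "rx": 0, "ry": 0, "rz": 0, "gripper": 0.6}, {"tx": 0, "ty": 0, "tz": 0.014, "rx": 0, "ry": 0, "rz": 0, "gripper": 0.6}, {"tx": 0, "ty": 0, "tz": 0, "rx": 0, "ry": 0, "rz": 0, "gripper": 0.6}, {"tx": 0, "ty": 0, "tz": 0, "rx": 0, "ry": 0, "rz": 0, "gripper": 0.6}, {"tx": 0, "ty": 0, "tz": 0, "rx": 0, "ry": 0, "rz": 0, "gripper": 0.6}]}}

```text
time_s: 29.08
ee_pos: [536.7, 11.4, 119.0]
ee_rot: [179.9, -0.0, 91.7]
force: [0.4, -0.0, -0.3]
gripper_width: 32.8
gripper_force: 8.0
```

Call:
{"method": "send_rows", "body": {"motion": [{"tx": 0, "ty": -0.001, "tz": 0.006, "rx": 0, "ry": 0, "rz": 0, "gripper": 0.6}, {"tx": 0, "ty": 0, "tz": 0.004, "rx": 0, "ry": 0, "rz": 0, "gripper": 0.6}, {"tx": 0, "ty": 0, "tz": 0.002, "rx": 0, "ry": 0, "rz": 0, "gripper": 0.6}, {"tx": 0, "ty": 0, "tz": 0, "rx": 0, "ry": 0, "rz": 0, "gripper": 0.6}, {"tx": 0, "ty": 0, "tz": 0, "rx": 0, "ry": 0, "rz": 0, "gripper": 0.6}]}}

```text
time_s: 29.7
ee_pos: [535.8, 11.4, 112.3]
ee_rot: [180.0, -0.0, 91.7]
force: [-0.7, -0.3, -0.8]
gripper_width: 32.8
gripper_force: 8.0
```

Call:
{"method": "send_rows", "body": {"motion": [{"tx": 0, "ty": 0, "tz": 0.002, "rx": 0, "ry": 0, "rz": 0, "gripper": 0.6}, {"tx": 0, "ty": 0, "tz": 0, "rx": 0, "ry": 0, "rz": 0, "gripper": 0.6}, {"tx": 0, "ty": 0, "tz": 0, "rx": 0, "ry": 0, "rz": 0, "gripper": 0.6}]}}

```text
time_s: 30.08
ee_pos: [535.9, 11.4, 111.7]
ee_rot: [180.0, -0.0, 91.7]
force: [-1.6, -0.3, 3.6]
gripper_width: 32.9
gripper_force: 8.0
```

Call:
{"method": "send_rows", "body": {"motion": [{"tx": 0, "ty": 0, "tz": -0.001, "rx": 0, "ry": 0, "rz": 0, "gripper": 0.25}, {"tx": 0, "ty": 0, "tz": 0, "rx": 0, "ry": 0, "rz": 0, "gripper": 0.2}, {"tx": 0, "ty": 0, "tz": 0, "rx": 0, "ry": 0, "rz": 0, "gripper": 0.1}, {"tx": 0, "ty": 0, "tz": 0, "rx": 0, "ry": 0, "rz": 0, "gripper": -0.3}, {"tx": 0, "ty": 0, "tz": 0, "rx": 0, "ry": 0, "rz": 0, "gripper": -0.6}, {"tx": 0, "ty": 0, "tz": 0, "rx": 0, "ry": 0, "rz": 0, "gripper": -0.6}, {"tx": 0, "ty": 0, "tz": 0, "rx": 0, "ry": 0, "rz": 0, "gripper": -0.6}]}}

```text
time_s: 30.95
ee_pos: [535.7, 11.4, 111.8]
ee_rot: [180.0, -0.0, 91.7]
force: [-0.6, 0.2, -0.4]
gripper_width: 72.8
gripper_force: 0.0
```

Call:
{"method": "send_rows", "body": {"motion": [{"tx": 0, "ty": 0, "tz": -0.04, "rx": 0, "ry": 0, "rz": 0, "gripper": -0.6}, {"tx": 0, "ty": 0, "tz": -0.08, "rx": 0, "ry": 0, "rz": 0, "gripper": -0.6}, {"tx": 0, "ty": 0, "tz": -0.1, "rx": 0, "ry": 0, "rz": 0, "gripper": -0.6}, {"tx": 0, "ty": 0, "tz": -0.05, "rx": 0, "ry": 0, "rz": 0, "gripper": -0.6}, {"tx": -0.1, "ty": -0.05, "tz": 0, "rx": 0, "ry": 0, "rz": 0, "gripper": -0.6}, {"tx": -0.1, "ty": -0.05, "tz": 0, "rx": 0, "ry": 0, "rz": 0, "gripper": -0.6}, {"tx": -0.1, "ty": -0.05, "tz": 0, "rx": 0, "ry": 0, "rz": 0, "gripper": -0.6}, {"tx": 0, "ty": 0, "tz": 0, "rx": 0, "ry": 0, "rz": 0, "gripper": -0.6}, {"tx": 0, "ty": 0, "tz": 0, "rx": 0, "ry": 0, "rz": 0, "gripper": -0.6}]}}

```text
time_s: 32.08
ee_pos: [465.5, -140.5, 246.9]
ee_rot: [180.0, -0.0, 91.7]
force: [0.4, 0.1, -0.1]
gripper_width: 72.6
gripper_force: 0.0
```

```bash
python3 - <<'E'
from h import *
snap('scene','s6'); snap('top','top6'); snap('wrist','w6')
a=cv2.imread('pics/s6.png')[150:290,170:370]; b=cv2.imread('pics/top6.png')[170:270,170:320]; c=cv2.imread('pics/w6.png')[:230]
cv2.imwrite('pics/f6.png',np.vstack([np.hstack([cv2.resize(a,(400,280),interpolation=2), cv2.resize(b,(400,280),interpolation=2)]),cv2.copyMakeBorder(cv2.resize(c,(730,300)),0,0,0,70,0)]))
E
```

```text
(no output)
```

View pics/f6.png

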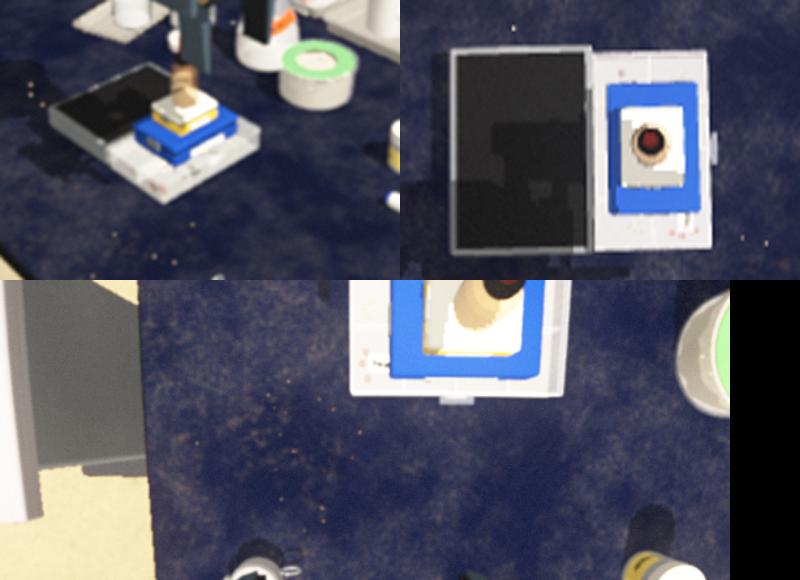

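The stack stands square: case flush with the riser, boxes centred, and the bottle upright at (651,141) on the coverslip box centre (652,146). Handing in.

```bash
python3 -c "
from workcell import env
print(env.job_done())"
```

```text
the job is handed in; nothing more can be done
None
```

The staining kit is stacked and handed in at about 32 s: the case is flush against the riser, the slide box and coverslip box are centred and square on it, and the bottle stands upright on top, as the last pictures show.

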